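# Turn up the suction of the downdraft sanding table by four clicks

## Task

The next model in the studio makes more dust: turn the suction dial on the front strip of the downdraft sanding table up, clockwise seen from above, by exactly four clicks from where it stands now. Push its grip bar round with a fingertip, without pinching the bar, and leave it resting in its click. Leave the sanding block, the foam sample and the tape roll where they are.

Things in the scene. Friction and masses are not known exactly. Their poses are not given: they have to be found in the camera images.
- sanding_table: Fixed bench-top downdraft sanding table: grey box 400 mm deep (its x), 620 wide (y), 140 high; perforated deck with a blue lip 55 mm high at back and sides. Along the front (-x, towards the robot) a flat dark control strip 100 mm deep, its top 140 mm up, with the dial towards -y; a low rocker switch and a lamp near +y are not needed. Origin: centre of the underside; z up.
- dial: The dial: black skirt 56 mm across, its top 5 mm above the strip; on it an orange grip bar 52 mm long (26 mm each way from the axis), 12 mm thick, its top 20 mm above the skirt. A flat light disc 94 mm across carries ten dots, one per click. Origin on the turning axis at the strip's surface, 140 mm above the bench (table's frame: x -150, y -140 mm); x along the bar to its white-lined end, z up.
- pointer_tip (a point): End of the grip bar at its white pointer line: 26 mm from the turning axis, 10 mm above the skirt. The pointer stands at one of the ten dots, which grow clockwise, the last three red.
- dial_turn (a joint): Angle of the dial, rad: 0 at the lowest of ten clicks, growing clockwise from above; one click is 24 degrees (0.419), the highest 3.77, end stops just beyond. Starts in one of the four lowest. A sprung ball holds each click: 18 mm from the axis it takes about 5 N to leave it; past half-way (12 degrees) the dial snaps on into the next click within some 0.2 s and rests there.
- cheek_left: Left side face of the grip bar, looking from the axis to the white-lined end: an orange plate 48 x 2 x 17.5 mm on the bar, its outer face 6 mm from the axis. Clockwise turning pushes it near the white-lined end. Origin and axes as for the dial; turns with it.
- cheek_right: Right side face of the grip bar, the same plate on the other side. Clockwise turning pushes it near the end without the white line. Origin and axes as for the dial; turns with it.
- sanding_block_center (a point): Centre of a loose cork sanding block, 120 x 66 x 30 mm, lying on the perforated deck behind the dial. Leave alone.
- foam_sample_center (a point): Centre of a loose green block of modelling foam, 100 x 75 x 45 mm, lying on the perforated deck. Leave alone.
- tape_roll_center (a point): Centre of a loose roll of masking tape lying flat on the control strip beside the dial, 90 mm across, 24 mm high. Leave alone.

How it is judged:
By the outcome, as a careful person would: the job done as asked, in the order asked, and still so for the second after the job is handed in, with the robot touching nothing.
It also fails if it takes over 48 s, if anything falls off the work surface, if the arm or the gripper's body presses on something with over 40 N, if the wrist force passes 120 N, or if a joint passes its speed limit or range.

## Robot

A 6-joint arm with a two-finger parallel gripper is mounted at the origin on the work surface. World frame = base frame: x ahead of the robot, y to its left, z up, the work surface at z = 0. Lengths are in m, angles in rad, forces in N, time in s.
With the tool pointing down it reaches from about 0.425 to 0.95 m from the base axis. Payload 3.5 kg.
Tool frame: the origin (TCP) lies between the finger pads; the fingertips stand 17 mm ahead of it and the grasp point (between the pads) lies 2 mm behind it; z points along the fingers, y is the direction in which the jaws open and shut (so a half turn about z gives the same grasp; the last joint's range is limited). The gripper opens to 85 mm and grips with 20 to 120 N. Pads are 22 mm wide; open, the fingers measure 114 mm over their backs; the gripper's body (76 mm by 85 mm) begins 54 mm behind the grasp point. The pads swing forward as they close: fully open they stand 13 mm farther back than shut.
Start: joints at [1.121, 0.286, 1.577, -0, 1.279, -0.15], TCP at [0.199, 0.645, 0.248] pointing down, gripper open.
Joint ranges: [-2.77, 2.77], [-0.9, 2.22], [0.21, 2.48], [-1.53, 4.67], [0.24, 2.81], [-2.84, 2.84]. Speed limits (rad/s): [2.79, 2.79, 3.14, 3.14, 3.14, 3.14].

## Interface

Orientations are given as [roll, pitch, yaw] about the fixed x, y, z axes, in that order (R = Rz(yaw) Ry(pitch) Rx(roll)).
In Python, from rig import bot gives the robot as it stands. The module is installed in compiled form; this text tells all that it offers.
- The arm moves only by the tool carry_out, never from a script. Its argument "plan" is a list of rows, each an object with "gripper": the opening, from 0 (shut) to 1 (fully open); "travel": the shift along the world's x, y, z in cm, a list of three; "spin": the turn about the world's z in rad. A call has 1 to 8 rows; each row shifts and turns the pose as measured when the row begins; what a row does not reach is not made up. A row lasts 1/8 s, in which the tool goes at most 62.5 mm and 10.7 degrees, less where a joint would pass 70% of its speed; a pose out of reach is approached as far as the arm can. A call is refused whole if a number of a shift passes 6.25 or a number of a turn 0.188, either way. A call with a gripper value outside its range is refused whole. The fingers move at their own pace and stop on an object; "squeeze" is the grip in N (left out, the last holds). Time passes only in rows, so rows that do not move let the fingers close. It gives the time, the measured TCP pose, the force and the opening at its end, in the units of the state.
- bot.observe(): the state, without advancing time (a new reading comes with each control period).
- bot.camera(name): name is "side" or "top" or "wrist"; returns the picture (400x640x3 uint8, red, green, blue); there is no depth.
- bot.camera_params(name): a dict with "vertical_fov" (degrees; the focal length in pixels is half the picture's height over the tangent of half this angle, whatever the lens; pixels are square), "cx", "cy" (the principal point, pixels), "dist_coeffs" ([k1, k2, p1, p2, k3] as OpenCV has them; the pictures are not rectified), "world_from_camera" (4x4, takes a point from camera to world coordinates). Camera axes: x right, y down, z forward; pixel columns grow to the right and rows downward; lengths in m; the calibration is good to about 2 mm. A picture is of the moment at which its call begins: read the wrist's pose just before it. camera_params takes no time and is no camera call; for the wrist camera it gives the pose at the moment of the call.
- bot.job_done(): hands the job in, once; it reports no verdict.
Trained networks look in the newest picture that a camera, given by its name, has taken for a name from the list of things; names that differ only in an ending like _2 or _b are one class to them, and where a whole thing is asked for, a point or a joint stands for the part that bears it (a point fixed in the world has none). Each returns a list of dicts, best first, with "conf" (0 to 1); they miss things now and then, are a little off and sometimes report something else, mostly with a low value. They report only what shows in the picture. A call takes as long as a camera call.
- bot.trace(camera, name): "pixels" (400x640 bool, what is visible of it) and "position" ([column, row] in pixels, amid what is visible of it).
The state is a dict: "clock": time; "q": joint angles; "joint_velocities": joint speeds; "effort": joint torques, N m; "position": TCP position; "orientation": TCP orientation; "ft_force": force on the tool from outside, world axes, zero at the start; "ft_torque": the same for the moment, N m; "gripper_width": finger opening in m.
Only numpy, scipy, OpenCV 4.12 (cv2) and the standard library are available. Lean on these libraries where they do the work, as an engineer would, in place of code of your own. Each camera call takes 0.05 s, during which the arm holds its last target.

## Working session

There is one attempt and no reset: what is moved stays moved. The work goes in short steps, Python scripts to look and compute and a tool call to move; the robot and the scene stay as the last step left them, time stands still between calls to the robot, and variables do not carry over. Pictures are saved under pics/ and viewed, and the job is handed in when it is done.

Besides the shell and the picture viewer there is one more tool, called as name(argument=value, ...) on one line, values as JSON. carry_out: Moves the arm, as the interface text tells. Its arguments: {"type":"object","properties":{"plan":{"type":"array"},"squeeze":{"type":"number"}},"required":["plan"]}

```bash
mkdir -p pics; cat > h.py <<'E'
from rig import bot
import numpy as np, cv2
def K(p):
    f=200/np.tan(np.radians(p["vertical_fov"])/2)
    return np.array([[f,0,p["cx"]],[0,f,p["cy"]],[0,0,1.]])
def ray(p,uv):
    u=cv2.undistortPoints(np.array(uv,float).reshape(-1,1,2),K(p),np.array(p["dist_coeffs"],float)).reshape(-1,2)
    d=np.c_[u,np.ones(len(u))]; T=np.array(p["world_from_camera"]); return T[:3,3],d@T[:3,:3].T
def atz(p,uv,z):
    o,d=ray(p,uv); return o+d*((z-o[2])/d[:,2])[:,None]
def proj(p,X):
    T=np.linalg.inv(np.array(p["world_from_camera"])); X=np.array(X,float).reshape(-1,3)
    r,_=cv2.Rodrigues(T[:3,:3]); return cv2.projectPoints(X,r,T[:3,3],K(p),np.array(p["dist_coeffs"],float))[0].reshape(-1,2)
def save(n,im): cv2.imwrite("pics/"+n+".png",im[:,:,::-1])
E
python3 - <<'E'
from h import *
s=bot.observe(); print(s)
for c in("top","side"):
    im=bot.camera(c); save(c+"0",im); p=bot.camera_params(c); print(c,p["vertical_fov"],np.round(p["world_from_camera"],3).tolist())
    for n in("dial","pointer_tip","cheek_left","cheek_right","tape_roll_center"):
        for r in bot.trace(c,n)[:2]:
            print(n,round(r["conf"],2),np.round(r["position"],1),r["pixels"].sum())
            if c=="top": print("   ",atz(p,[r["position"]],{"dial":.145}.get(n,.155)))
E
```

```text
{'clock': 0.0, 'q': array([ 1.12098971e+00,  2.87189860e-01,  1.57818975e+00,  1.44912862e-05,
        1.27855720e+00, -1.50007908e-01]), 'joint_velocities': array([ 0.00075816,  0.00188224, -0.00064171,  0.00121205, -0.00157007,
        0.00061818]), 'effort': array([-6.54312316e-04, -4.05980229e+01, -2.92625964e+01, -1.42129807e-04,
        5.84412002e-03, -1.60505431e-05]), 'position': array([0.19905083, 0.64434281, 0.24692407]), 'orientation': array([-3.13927689e+00, -3.64036237e-04,  2.84178933e+00]), 'ft_force': array([ 0.13278369, -0.09261147, -0.11048472]), 'ft_torque': array([-0.03371754,  0.02885275, -0.04054769]), 'gripper_width': 0.08529320549985053}
top 46.54087602890823 [[0.022, -0.981, 0.192, 0.484], [-1.0, -0.022, 0.004, 0.091], [0.001, -0.192, -0.981, 1.032], [0.0, 0.0, 0.0, 1.0]]
dial 0.75 [355.7 302.3] 719
    [[0.46490881 0.01693709 0.145     ]]
pointer_tip 0.75 [351.9 303.2] 719
    [[0.46335448 0.02475345 0.155     ]]
tape_roll_center 0.84 [250.8 271.5] 687
    [[0.51681417 0.21360213 0.155     ]]
side 42.51336477826274 [[-0.995, -0.058, 0.081, 0.558], [-0.098, 0.715, -0.692, 0.735], [-0.018, -0.696, -0.717, 0.777], [0.0, 0.0, 0.0, 1.0]]
dial 0.93 [411.4 158.8] 546
pointer_tip 0.87 [415.5 157.4] 558
cheek_left 0.42 [413.5 154.4] 80
tape_roll_center 0.73 [394.5 207.8] 1274
```

```bash
python3 - <<'E'
import cv2
a=cv2.imread("pics/top0.png"); cv2.imwrite("pics/top0c.png",cv2.resize(a[250:350,290:420],None,fx=6,fy=6,interpolation=cv2.INTER_CUBIC)[:600,:780])
b=cv2.imread("pics/side0.png"); cv2.imwrite("pics/side0c.png",cv2.resize(b[110:210,350:480],None,fx=6,fy=6,interpolation=cv2.INTER_CUBIC)[:600,:780])
E
```

```text
(no output)
```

View pics/top0.png

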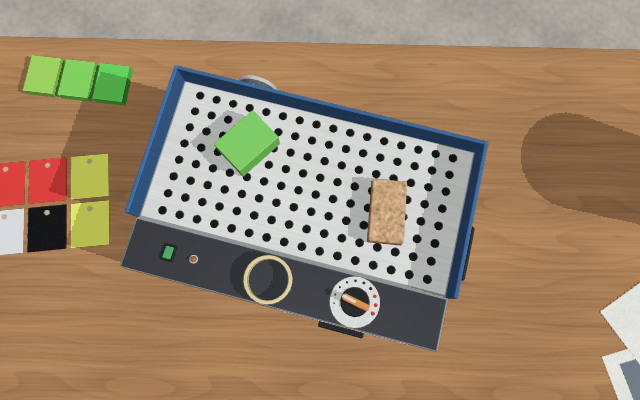

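View pics/side0.png

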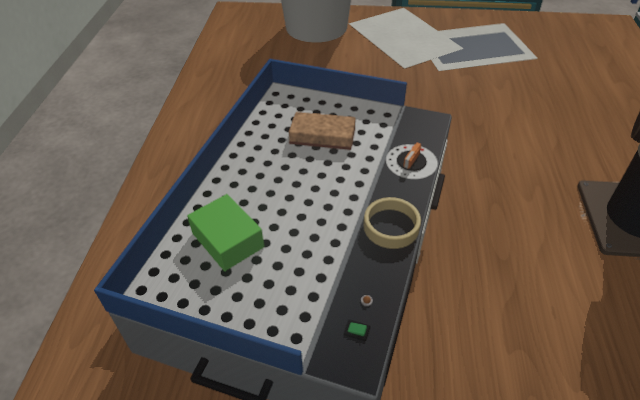

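View pics/top0c.png

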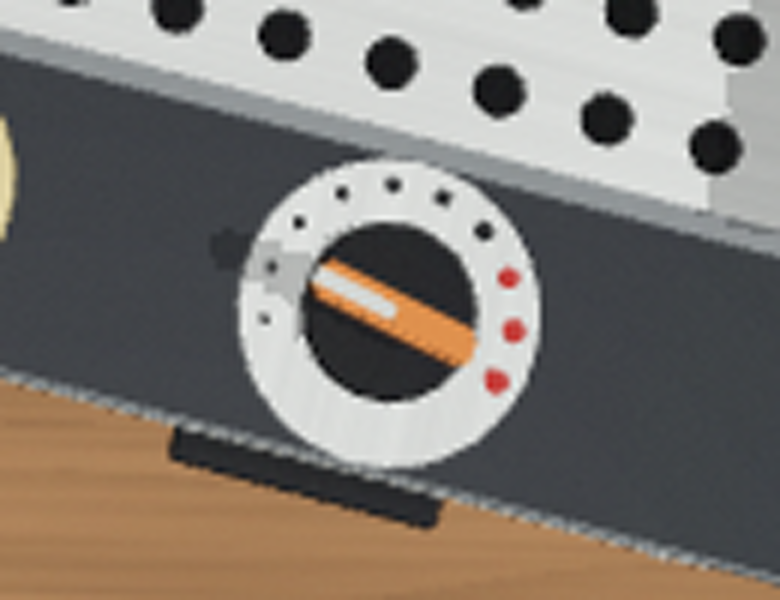

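View pics/side0c.png

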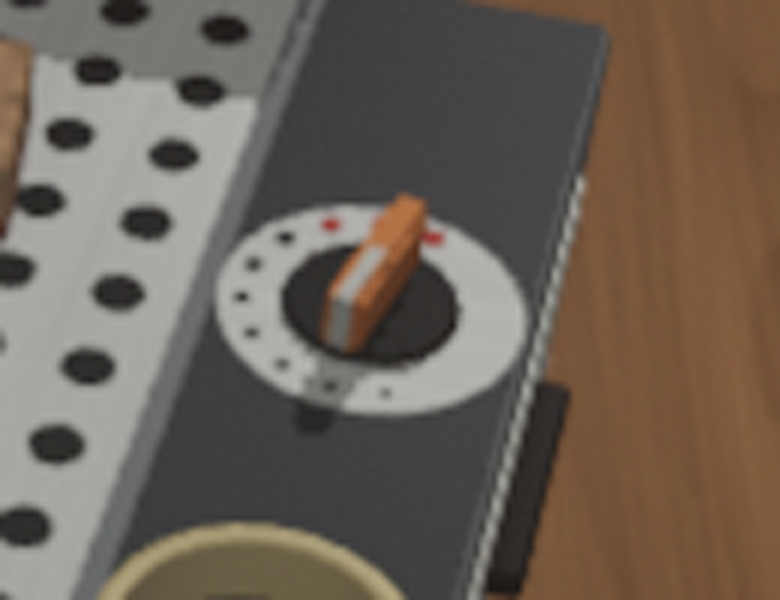

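Both views agree: the bar's white end points at the 2nd dot (crop of top: bar (475,350) to (318,270), disc centre ≈(390,313), dot 2 at (272,266)). The target is the 6th dot at (443,197). Next I compute the metric geometry.

```bash
python3 - <<'E'
from h import *
p=bot.camera_params("top"); f=lambda L:[(290+(x+.5)/6-.5,250+(y+.5)/6-.5) for x,y in L]
dots=[(265,318),(272,266),(299,222),(342,192),(393,184),(443,197),(484,231),(509,277),(513,330),(497,380)]
D=atz(p,f(dots),.141)[:,:2]
A=np.c_[2*D,np.ones(10)]; s=np.linalg.lstsq(A,(D**2).sum(1),rcond=None)[0]; c=s[:2]; print("centre top",c,"r",np.sqrt(s[2]+c@c))
ang=np.degrees(np.unwrap(np.arctan2(*(D-c).T[::-1]))); print("dot ang",ang.round(1))
B=atz(p,f([(318,270),(475,350)]),.165)[:,:2];v=B[0]-B[1];print("bar ang",np.degrees(np.arctan2(v[1],v[0])),np.linalg.norm(v))
B=atz(p,f([(322,274),(392,308)]),.165)[:,:2];v=B[0]-B[1];print("line ang",np.degrees(np.arctan2(v[1],v[0])),B)
p=bot.camera_params("side"); g=lambda L:[(350+(x+.5)/6-.5,110+(y+.5)/6-.5) for x,y in L]
E4=atz(p,g([(386,393),(330,386),(282,364),(251,332),(241,296),(254,264),(286,238),(332,224),(433,238)]),.141)[:,:2]
A=np.c_[2*E4,np.ones(9)]; s=np.linalg.lstsq(A,(E4**2).sum(1),rcond=None)[0]; c=s[:2]; print("centre side",c,"r",np.sqrt(s[2]+c@c))
print(np.degrees(np.unwrap(np.arctan2(*(E4-c).T[::-1]))).round(1))
E
```

```text
centre top [0.46645941 0.01891676] r 0.038974449919286974
dot ang [  94.5   70.7   47.    22.7   -1.3  -25.2  -49.6  -73.4  -97.4 -121.1]
bar ang 64.63463399774048 0.052876739135210626
line ang 65.72812078094739 [[0.47740766 0.04140288]
 [0.46777846 0.02004862]]
centre side [0.46645223 0.0193711 ] r 0.03905342623285507
[  95.5   70.9   46.6   22.4   -1.8  -25.1  -49.7  -74.2 -121.8]
```

carry_out(plan=[{"gripper": 0,"travel": [4,-4.5,0],"spin": 0},{"gripper": 0,"travel": [4,-4.5,0],"spin": 0},{"gripper": 0,"travel": [3.5,-4.5,0],"spin": 0},{"gripper": 0,"travel": [3.5,-4.5,0],"spin": 0},{"gripper": 0,"travel": [3,-5,0],"spin": 0},{"gripper": 0,"travel": [2,-5.5,0],"spin": 0},{"gripper": 0,"travel": [2,-5.5,0],"spin": -0.08},{"gripper": 0,"travel": [2,-5.5,0],"spin": -0.08}], squeeze=60)

```text
clock: 1.6
position: [0.4437, 0.2411, 0.2502]
orientation: [3.136, 0.004, 2.685]
ft_force: [1.1, 0.2, -0.7]
gripper_width: 0.0
```

carry_out(plan=[{"gripper": 0,"travel": [0.2,-5.5,0],"spin": 0},{"gripper": 0,"travel": [0.2,-5.5,0],"spin": 0},{"gripper": 0,"travel": [0,-5,0],"spin": 0},{"gripper": 0,"travel": [0,-2.5,0],"spin": 0},{"gripper": 0,"travel": [0,0,0],"spin": 0}])

```text
clock: 2.22
position: [0.4486, 0.0467, 0.2523]
orientation: [3.134, 0.01, 2.678]
ft_force: [-1.0, 0.7, -0.1]
gripper_width: 0.0001
```

```bash
python3 - <<'E'
from h import *
for c in("wrist","side"):
    save(c+"1",bot.camera(c))
print(bot.observe()["position"],bot.observe()["orientation"])
E
```

```text
[0.44855343 0.04814704 0.25219488] [3.1337841  0.00954805 2.68059525]
```

View pics/wrist1.png

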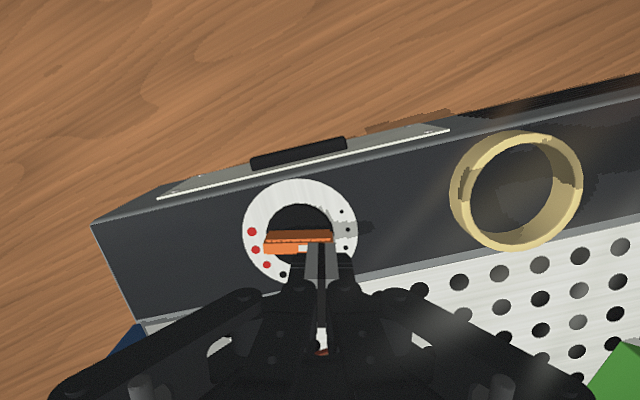

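View pics/side1.png

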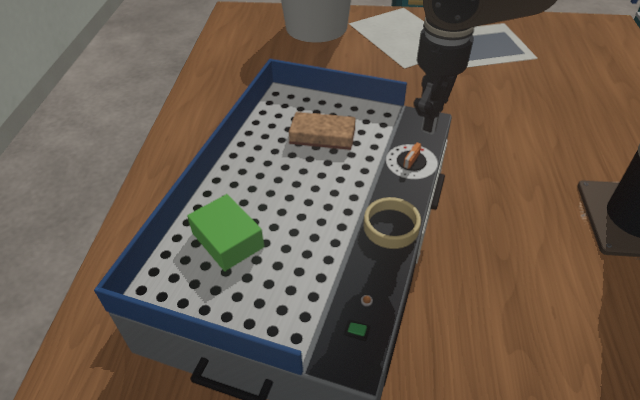

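```bash
python3 - <<'E'
from h import *
p=bot.camera_params("side"); o=bot.observe()["position"]
im=cv2.imread("pics/side1.png"); im=cv2.resize(im[60:190,370:500],None,fx=4.6,fy=4.6,interpolation=cv2.INTER_CUBIC)
for dz,col in((.017,(0,255,0)),(.03,(255,0,255))):
    u=(proj(p,o-[0,0,dz])[0]-[370,60]+.5)*4.6; cv2.circle(im,tuple(int(a) for a in u),3,col,-1)
cv2.imwrite("pics/side1c.png",im)
w=cv2.imread("pics/wrist1.png"); cv2.imwrite("pics/wrist1c.png",cv2.resize(w[160:300,220:380],None,fx=4.2,fy=4.2,interpolation=cv2.INTER_CUBIC))
E
```

```text
(no output)
```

View pics/side1c.png

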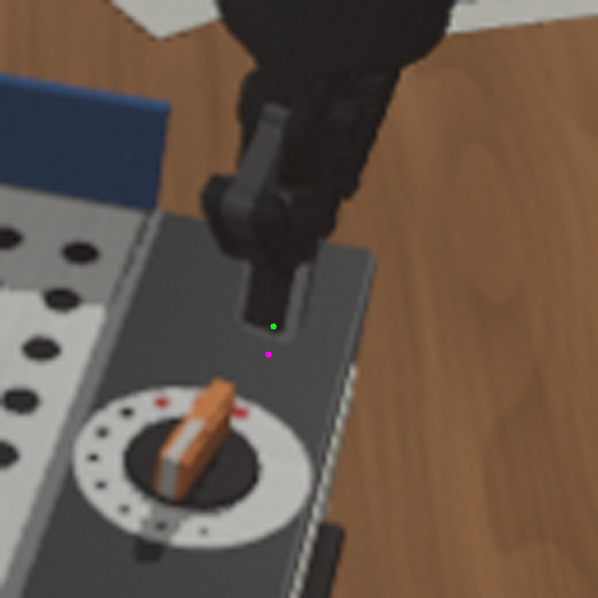

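View pics/wrist1c.png

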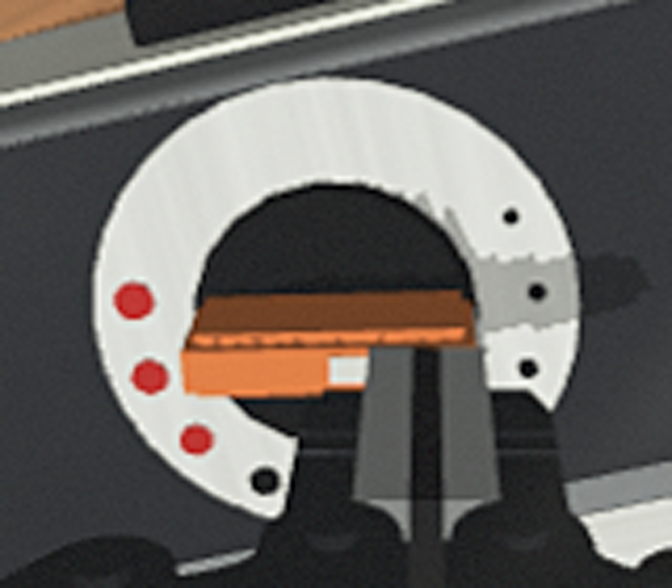

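```bash
python3 - <<'E'
from h import *
p=bot.camera_params("wrist"); f=lambda L:[(220+(x+.5)/4.2-.5,160+(y+.5)/4.2-.5) for x,y in L]
D=atz(p,f([(511,217),(537,292),(528,368),(265,480),(197,439),(150,377),(133,300)]),.141)[:,:2]
A=np.c_[2*D,np.ones(len(D))]; s=np.linalg.lstsq(A,(D**2).sum(1),rcond=None)[0]; c=s[:2]; print("centre",c,"r",np.sqrt(s[2]+c@c))
print(np.degrees(np.arctan2(*(D-c).T[::-1])).round(1))
def a(L,z):
    B=atz(p,f(L),z)[:,:2];v=B[1]-B[0];print(np.degrees(np.arctan2(v[1],v[0])).round(1),B.round(4).tolist(),np.linalg.norm(v))
a([(190,348),(474,346)],.165)   # top edge left cheek?
a([(210,297),(470,291)],.146)
a([(183,396),(365,390)],.165)
E
```

```text
centre [0.4651967  0.02183217] r 0.03906354485620777
[  94.3   70.4   46.6  -49.1  -73.   -96.8 -121.1]
63.9 [[0.4508, 0.0021], [0.4727, 0.0468]] 0.04974048486246619
64.8 [[0.4496, 0.0036], [0.4704, 0.0479]] 0.04899419082921411
65.5 [[0.4583, -0.0036], [0.4717, 0.0258]] 0.03229646557891369
```

carry_out(plan=[{"gripper": 0,"travel": [0.2,0.3,-2],"spin": -0.04},{"gripper": 0,"travel": [0,0,-2.5],"spin": 0},{"gripper": 0,"travel": [0,0,-2],"spin": 0},{"gripper": 0,"travel": [0,0,-1],"spin": 0},{"gripper": 0,"travel": [0,0,0],"spin": 0}])

```text
clock: 2.95
position: [0.451, 0.057, 0.1763]
orientation: [3.131, 0.011, 2.648]
ft_force: [0.0, -1.3, 0.1]
gripper_width: 0.0
```

```bash
python3 - <<'E'
from h import *
for c in("wrist","side"):
    save(c+"2",bot.camera(c))
s=bot.observe();print(s["position"],s["orientation"],s["ft_force"])
im=cv2.imread("pics/side2.png"); im=cv2.resize(im[110:210,350:480],None,fx=4.6,fy=4.6,interpolation=cv2.INTER_CUBIC);cv2.imwrite("pics/side2c.png",im)
E
```

```text
[0.45175241 0.05660535 0.17750241] [3.13043172 0.01337157 2.64738592] [0.43211313 1.02666416 0.28608101]
```

View pics/side2c.png

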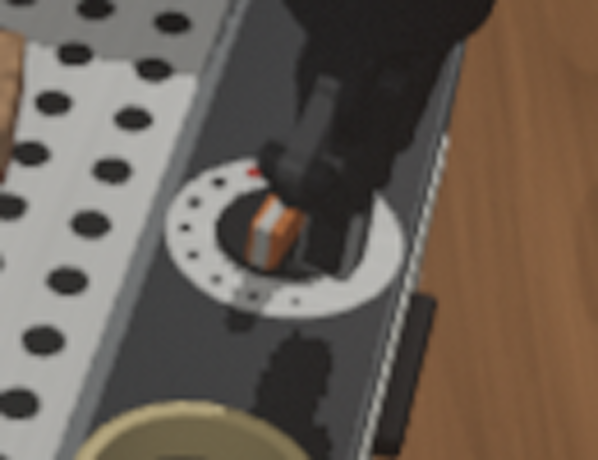

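View pics/wrist2.png

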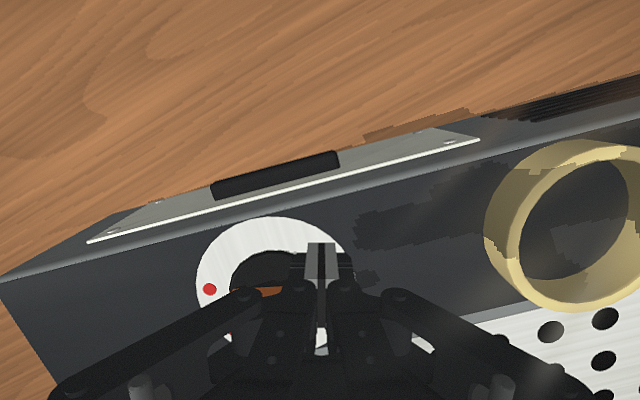

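carry_out(plan=[{"gripper": 0,"travel": [0,-0.5,-0.7],"spin": 0},{"gripper": 0,"travel": [0,0,0],"spin": 0}])

```text
clock: 3.3
position: [0.4527, 0.0513, 0.1716]
orientation: [3.129, 0.016, 2.648]
ft_force: [-1.2, -0.0, 0.0]
gripper_width: 0.0001
```

```bash
cat >> h.py <<'E'
C=np.array([.466,.0197])
def status():
    s=bot.observe(); P=s["position"]; psi=np.degrees(s["orientation"][2]); ft=s["ft_force"]
    phi=psi-90; th=np.radians(phi); u=np.array([np.cos(th),np.sin(th)]); n=np.array([-u[1],u[0]])
    v=(P[:2]-C)*1e3
    print("t%.2f"%s["clock"],"P",P.round(4),"phi_tool %.1f"%phi,"along %.1f off %.1f"%(v@u,v@n),"F",ft.round(1))
    return s
def tgt(phi,along=22,d=17,lead=4,z=.170):
    "goal for bar angle phi (deg): tool frame leads"
    s=bot.observe();P=s["position"];th=np.radians(phi);u=np.array([np.cos(th),np.sin(th)]);n=np.array([-u[1],u[0]])
    X=C+(along*u+d*n)/1e3
    print("phi",phi,"goal",X.round(4),"shift cm",((X-P[:2])*100).round(2),"dz",round((z-P[2])*100,2),"spin",round(np.radians(phi+90-lead)-s["orientation"][2],3))
E
python3 - <<'E'
from h import *
status()
for f in(65,57,49,41,33,25,17,9,1,-7,-15,-23,-31): tgt(f)
E
```

```text
t3.30 P [0.4527 0.0513 0.1716] phi_tool 61.7 along 21.5 off 26.7 F [-1.2 -0.   0. ]
phi 65 goal [0.4599 0.0468] shift cm [ 0.72 -0.45] dz -0.16 spin -0.012
phi 57 goal [0.4637 0.0474] shift cm [ 1.1  -0.39] dz -0.16 spin -0.152
phi 49 goal [0.4676 0.0475] shift cm [ 1.49 -0.38] dz -0.16 spin -0.291
phi 41 goal [0.4715 0.047 ] shift cm [ 1.87 -0.43] dz -0.16 spin -0.431
phi 33 goal [0.4752 0.0459] shift cm [ 2.25 -0.54] dz -0.16 spin -0.571
phi 25 goal [0.4788 0.0444] shift cm [ 2.6  -0.69] dz -0.16 spin -0.71
phi 17 goal [0.4821 0.0424] shift cm [ 2.94 -0.89] dz -0.16 spin -0.85
phi 9 goal [0.4851 0.0399] shift cm [ 3.24 -1.14] dz -0.16 spin -0.99
phi 1 goal [0.4877 0.0371] shift cm [ 3.5  -1.42] dz -0.16 spin -1.129
phi -7 goal [0.4899 0.0339] shift cm [ 3.72 -1.74] dz -0.16 spin -1.269
phi -15 goal [0.4917 0.0304] shift cm [ 3.89 -2.09] dz -0.16 spin -1.408
phi -23 goal [0.4929 0.0268] shift cm [ 4.02 -2.45] dz -0.16 spin -1.548
phi -31 goal [0.4936 0.0229] shift cm [ 4.09 -2.84] dz -0.16 spin -1.688
```

carry_out(plan=[{"gripper": 0,"travel": [0.7,-0.4,-0.1],"spin": 0},{"gripper": 0,"travel": [0.4,0.05,0],"spin": -0.14},{"gripper": 0,"travel": [0.4,0,0],"spin": -0.14},{"gripper": 0,"travel": [0,0,0],"spin": 0}])

```text
clock: 3.8
position: [0.4687, 0.0471, 0.1709]
orientation: [3.129, 0.014, 2.359]
ft_force: [-1.7, 1.8, 0.0]
gripper_width: -0.0001
```

```bash
python3 - <<'E'
from h import *
status()
for c in("wrist","side"):
    save(c+"3",bot.camera(c))
for f in(49,41,33,25,17): tgt(f)
im=cv2.imread("pics/side3.png"); im=cv2.resize(im[110:210,350:480],None,fx=4.6,fy=4.6,interpolation=cv2.INTER_CUBIC)
w=cv2.imread("pics/wrist3.png"); w=cv2.resize(w[180:380,170:370],(460,460),interpolation=cv2.INTER_CUBIC)
cv2.imwrite("pics/c3.png",cv2.resize(np.hstack([im[:460],w]),None,fx=.75,fy=.75))
E
```

```text
t3.80 P [0.4687 0.0471 0.1709] phi_tool 45.2 along 21.4 off 17.4 F [-1.7  1.8  0. ]
phi 49 goal [0.4676 0.0475] shift cm [-0.11  0.03] dz -0.1 spin -0.003
phi 41 goal [0.4715 0.047 ] shift cm [ 0.28 -0.02] dz -0.1 spin -0.143
phi 33 goal [0.4752 0.0459] shift cm [ 0.65 -0.12] dz -0.1 spin -0.283
phi 25 goal [0.4788 0.0444] shift cm [ 1.01 -0.28] dz -0.1 spin -0.422
phi 17 goal [0.4821 0.0424] shift cm [ 1.34 -0.48] dz -0.1 spin -0.562
```

View pics/c3.png

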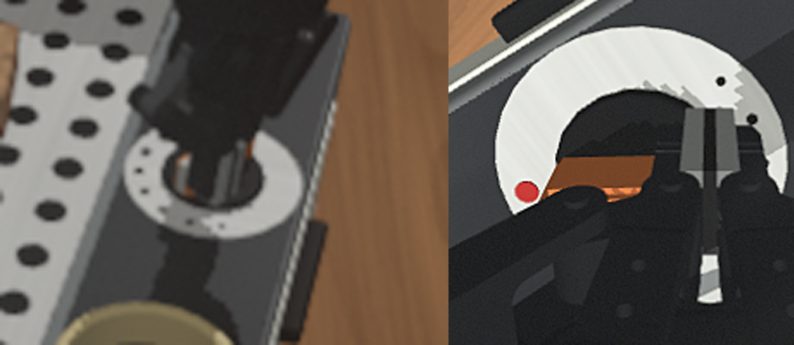

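carry_out(plan=[{"gripper": 0,"travel": [0.3,0,-0.1],"spin": -0.14},{"gripper": 0,"travel": [0.4,-0.1,0],"spin": -0.14},{"gripper": 0,"travel": [0.25,-0.1,0],"spin": -0.09},{"gripper": 0,"travel": [0,0,0],"spin": 0}])

```text
clock: 4.4
position: [0.4728, 0.0501, 0.1702]
orientation: [3.138, -0.006, 1.983]
ft_force: [-0.5, 1.8, 0.6]
gripper_width: -0.0001
```

```bash
python3 - <<'E'
from h import *
status()
for c in("wrist","top"):
    save(c+"4",bot.camera(c))
for f in(25,17,9,1,-7): tgt(f)
im=cv2.imread("pics/top4.png"); im=cv2.resize(im[250:350,300:400],(460,460),interpolation=cv2.INTER_CUBIC)
w=cv2.imread("pics/wrist4.png"); w=cv2.resize(w[180:380,170:370],(460,460),interpolation=cv2.INTER_CUBIC)
cv2.imwrite("pics/c4.png",cv2.resize(np.hstack([im[:460],w]),None,fx=.85,fy=.85))
E
```

```text
t4.40 P [0.4728 0.0501 0.1702] phi_tool 23.6 along 18.4 off 25.2 F [-0.5  1.8  0.6]
phi 25 goal [0.4788 0.0444] shift cm [ 0.58 -0.55] dz -0.02 spin -0.045
phi 17 goal [0.4821 0.0424] shift cm [ 0.91 -0.75] dz -0.02 spin -0.185
phi 9 goal [0.4851 0.0399] shift cm [ 1.21 -1.  ] dz -0.02 spin -0.325
phi 1 goal [0.4877 0.0371] shift cm [ 1.47 -1.28] dz -0.02 spin -0.464
phi -7 goal [0.4899 0.0339] shift cm [ 1.69 -1.6 ] dz -0.02 spin -0.604
```

View pics/c4.png

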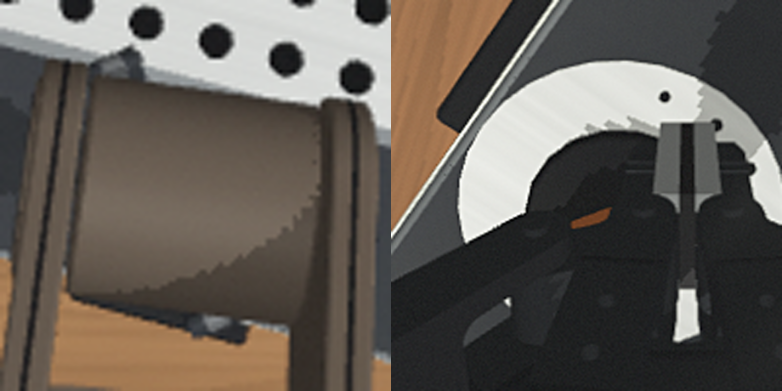

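carry_out(plan=[{"gripper": 0,"travel": [0.3,-0.3,0],"spin": 0},{"gripper": 0,"travel": [0.3,-0.25,0],"spin": 0},{"gripper": 0,"travel": [0,0,0],"spin": 0}])

```text
clock: 4.88
position: [0.4783, 0.0456, 0.1703]
orientation: [3.138, -0.01, 1.984]
ft_force: [0.9, -0.3, -0.8]
gripper_width: 0.0002
```

```bash
cat >>h.py <<'E'
def look(k,extra=()):
    s=status(); save("w%d"%k,bot.camera("wrist"))
    for e in extra: save(e+"_%d"%k,bot.camera(e))
    w=cv2.imread("pics/w%d.png"%k); cv2.imwrite("pics/wc%d.png"%k,cv2.resize(w[180:380,150:390],None,fx=2.5,fy=2.5,interpolation=cv2.INTER_CUBIC))
E
python3 - <<'E'
from h import *
look(5)
for f in(25,17,9,1,-7): tgt(f)
E
```

```text
t4.88 P [0.4783 0.0456 0.1703] phi_tool 23.7 along 21.7 off 18.8 F [ 0.9 -0.3 -0.8]
phi 25 goal [0.4788 0.0444] shift cm [ 0.05 -0.12] dz -0.03 spin -0.047
phi 17 goal [0.4821 0.0424] shift cm [ 0.38 -0.33] dz -0.03 spin -0.186
phi 9 goal [0.4851 0.0399] shift cm [ 0.68 -0.57] dz -0.03 spin -0.326
phi 1 goal [0.4877 0.0371] shift cm [ 0.95 -0.86] dz -0.03 spin -0.466
phi -7 goal [0.4899 0.0339] shift cm [ 1.17 -1.18] dz -0.03 spin -0.605
```

View pics/wc5.png

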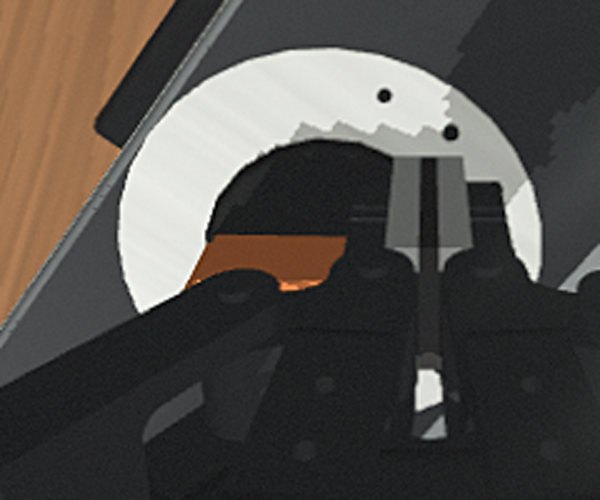

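```bash
cat >>h.py <<'E'
def seg(p,a,b,z=.146):
    f=lambda q:(150+(q[0]+.5)/2.5-.5,180+(q[1]+.5)/2.5-.5)
    B=atz(p,[f(a),f(b)],z)[:,:2]; v=B[1]-B[0]; t=np.degrees(np.arctan2(v[1],v[0])); n=np.array([-v[1],v[0]])/np.linalg.norm(v)
    print("bar ang %.1f"%t,"dist from axis mm %.1f"%(1e3*(B[0]-C)@n), "len %.1f"%(1e3*np.linalg.norm(v)))
E
python3 - <<'E'
from h import *
p=bot.camera_params("wrist"); seg(p,(212,236),(346,238))
status(); look(6)
w=cv2.imread("pics/w6.png"); cv2.imwrite("pics/wcc6.png",cv2.resize(w[260:310,215:300],None,fx=8,fy=8,interpolation=cv2.INTER_CUBIC))
E
```

```text
bar ang 22.8 dist from axis mm 7.1 len 28.7
t4.92 P [0.4782 0.0456 0.1703] phi_tool 23.7 along 21.6 off 18.9 F [ 0.5 -0.   0.5]
t4.92 P [0.4782 0.0456 0.1703] phi_tool 23.7 along 21.6 off 18.9 F [ 0.5 -0.   0.5]
```

View pics/wcc6.png

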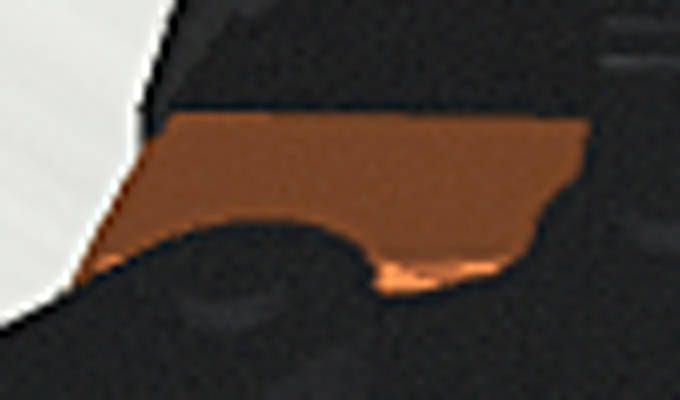

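carry_out(plan=[{"gripper": 0,"travel": [-0.3,0.4,0],"spin": 0},{"gripper": 0,"travel": [-0.2,0.3,0],"spin": 0},{"gripper": 0,"travel": [0,0,0],"spin": 0}])

```text
clock: 5.35
position: [0.4728, 0.0529, 0.1701]
orientation: [3.138, -0.01, 1.984]
ft_force: [0.8, -0.4, -1.0]
gripper_width: 0.0001
```

```bash
python3 - <<'E'
from h import *
look(7,["side"])
E
```

```text
t5.35 P [0.4728 0.0529 0.1701] phi_tool 23.7 along 19.5 off 27.7 F [ 0.8 -0.4 -1. ]
```

View pics/wc7.png

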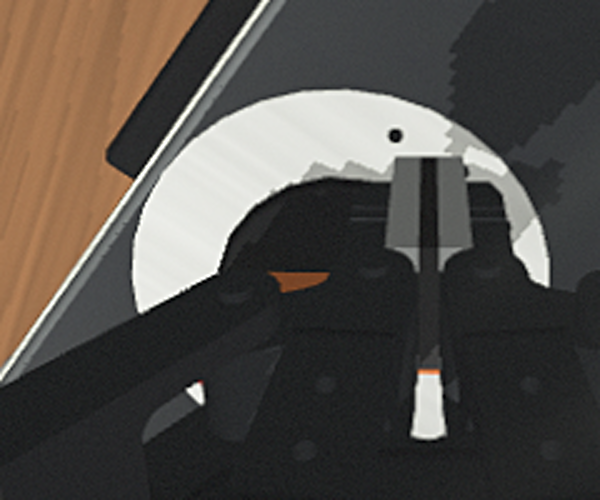

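```bash
python3 - <<'E'
from h import *
for f in(22,14,6,0): tgt(f,d=18)
E
```

```text
phi 22 goal [0.4797 0.0446] shift cm [ 0.67 -0.81] dz -0.02 spin -0.099
phi 14 goal [0.483  0.0425] shift cm [ 1.01 -1.02] dz -0.02 spin -0.239
phi 6 goal [0.486  0.0399] shift cm [ 1.31 -1.28] dz -0.02 spin -0.378
phi 0 goal [0.488  0.0377] shift cm [ 1.51 -1.5 ] dz -0.02 spin -0.483
```

carry_out(plan=[{"gripper": 0,"travel": [0.4,-0.2,0],"spin": -0.15},{"gripper": 0,"travel": [0.4,-0.4,0],"spin": -0.15},{"gripper": 0,"travel": [0,0,0],"spin": 0}])

```text
clock: 5.82
position: [0.4812, 0.0466, 0.1702]
orientation: [3.138, -0.01, 1.677]
ft_force: [-0.0, -0.2, 0.0]
gripper_width: -0.0002
```

```bash
python3 - <<'E'
from h import *
look(8)
for f in(14,6,0): tgt(f,d=18)
E
```

```text
t5.83 P [0.4812 0.0466 0.1702] phi_tool 6.1 along 18.0 off 25.1 F [-0.  -0.2  0. ]
phi 14 goal [0.483  0.0425] shift cm [ 0.19 -0.42] dz -0.02 spin 0.068
phi 6 goal [0.486  0.0399] shift cm [ 0.49 -0.68] dz -0.02 spin -0.072
phi 0 goal [0.488  0.0377] shift cm [ 0.69 -0.9 ] dz -0.02 spin -0.176
```

View pics/wc8.png

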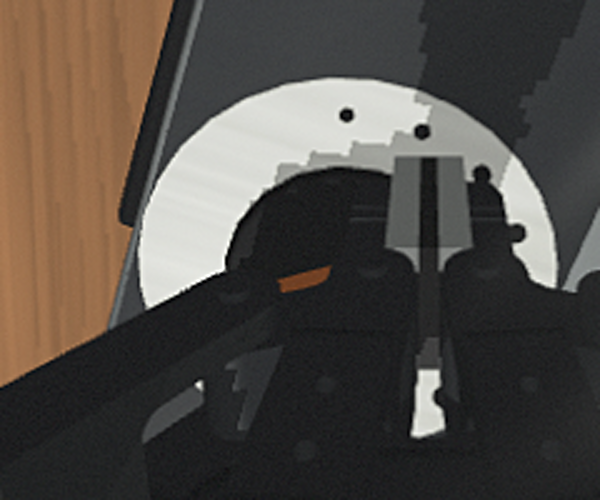

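carry_out(plan=[{"gripper": 0,"travel": [0.3,-0.4,0],"spin": 0},{"gripper": 0,"travel": [0.3,-0.35,0],"spin": -0.05},{"gripper": 0,"travel": [0,0,0],"spin": 0},{"gripper": 0,"travel": [0,0,0],"spin": 0}])

```text
clock: 6.38
position: [0.4847, 0.0426, 0.1697]
orientation: [-3.138, -0.02, 1.63]
ft_force: [-0.8, -0.1, -0.7]
gripper_width: -0.0
```

```bash
python3 - <<'E'
from h import *
look(9)
for f in(0,-10,-18,-25): tgt(f,d=17.5)
E
```

```text
t6.38 P [0.4847 0.0426 0.1697] phi_tool 3.4 along 20.0 off 21.7 F [-0.8 -0.1 -0.7]
phi 0 goal [0.488  0.0372] shift cm [ 0.33 -0.53] dz 0.03 spin -0.129
phi -10 goal [0.4907 0.0331] shift cm [ 0.6  -0.94] dz 0.03 spin -0.304
phi -18 goal [0.4923 0.0295] shift cm [ 0.76 -1.3 ] dz 0.03 spin -0.443
phi -25 goal [0.4933 0.0263] shift cm [ 0.86 -1.63] dz 0.03 spin -0.565
```

View pics/wc9.png

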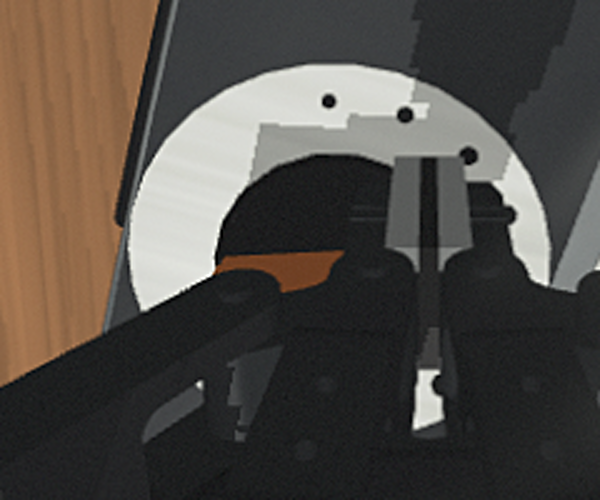

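carry_out(plan=[{"gripper": 0,"travel": [-0.1,0.4,0],"spin": 0},{"gripper": 0,"travel": [0,0,0],"spin": 0}])

```text
clock: 6.68
position: [0.4837, 0.0465, 0.1697]
orientation: [-3.138, -0.019, 1.631]
ft_force: [0.5, -0.1, 0.1]
gripper_width: -0.0001
```

```bash
python3 - <<'E'
from h import *
p=bot.camera_params("wrist")
look(10)
E
```

```text
t6.67 P [0.4837 0.0465 0.1697] phi_tool 3.4 along 19.3 off 25.6 F [ 0.5 -0.1  0.1]
```

View pics/wc10.png

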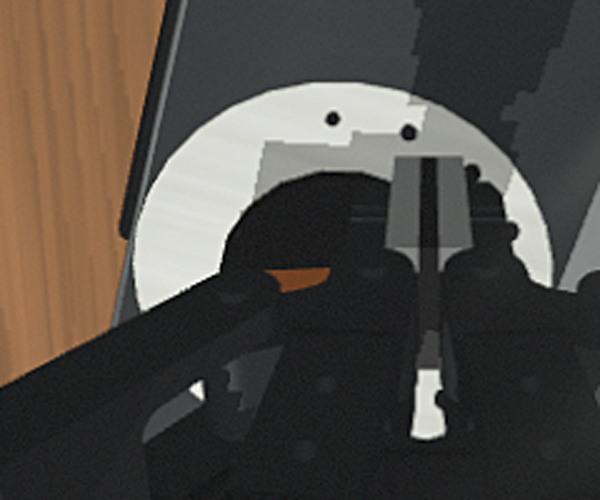

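carry_out(plan=[{"gripper": 0,"travel": [0,0.5,2.5],"spin": 0},{"gripper": 0,"travel": [0,0.5,4],"spin": 0},{"gripper": 0,"travel": [0,0,2],"spin": 0},{"gripper": 0,"travel": [0,0,0],"spin": 0}])

```text
clock: 7.22
position: [0.4829, 0.0566, 0.2562]
orientation: [-3.137, -0.019, 1.631]
ft_force: [-0.7, 0.3, 0.3]
gripper_width: 0.0004
```

```bash
python3 - <<'E'
from h import *
p=bot.camera_params("wrist"); print(np.round(p["world_from_camera"],3).tolist())
look(11,["side"])
w=cv2.imread("pics/w11.png"); cv2.imwrite("pics/wcc11.png",cv2.resize(w[170:310,215:375],None,fx=5,fy=5,interpolation=cv2.INTER_CUBIC)[:600])
w=cv2.imread("pics/side_11.png"); cv2.imwrite("pics/sc11.png",cv2.resize(w[110:210,350:480],None,fx=6,fy=6,interpolation=cv2.INTER_CUBIC)[:600])
E
```

```text
[[0.998, 0.059, 0.011, 0.479], [0.06, -0.961, -0.269, 0.128], [-0.005, 0.269, -0.963, 0.383], [0.0, 0.0, 0.0, 1.0]]
t7.22 P [0.4829 0.0566 0.2562] phi_tool 3.4 along 19.1 off 35.8 F [-0.7  0.3  0.3]
```

View pics/wcc11.png

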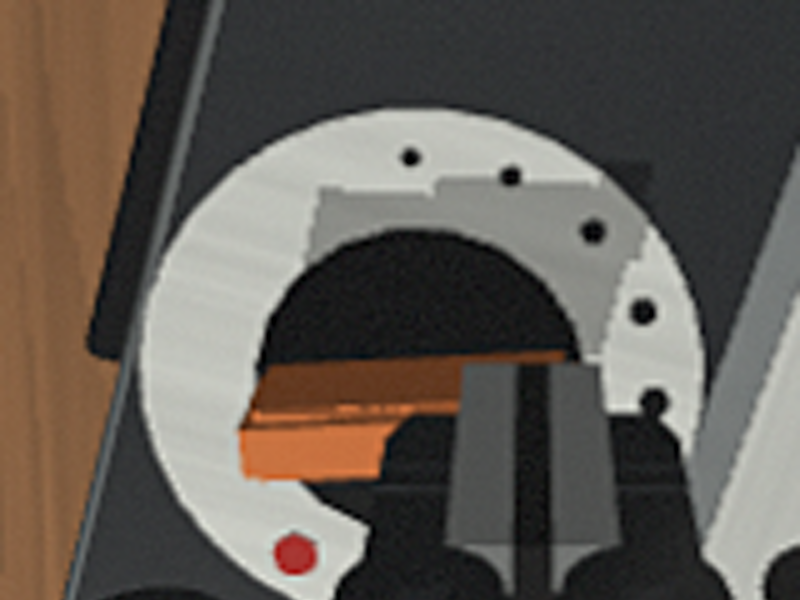

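View pics/sc11.png

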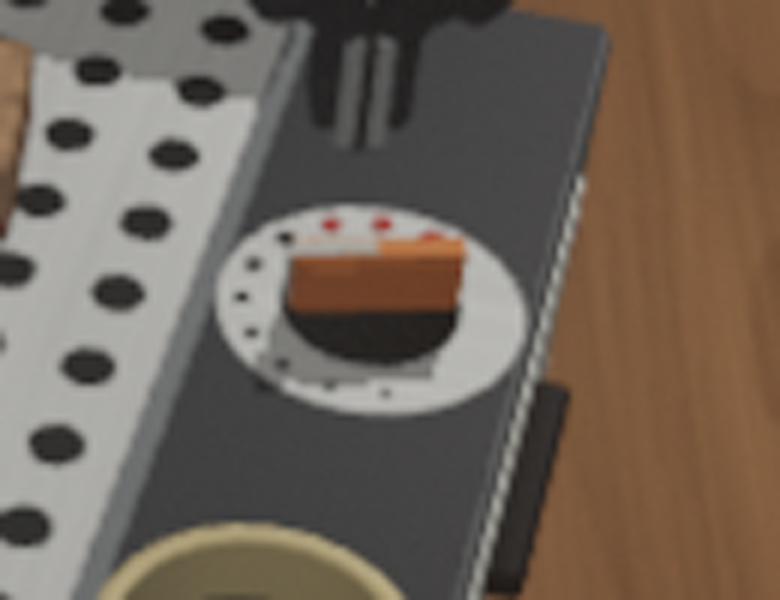

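```bash
python3 - <<'E'
from h import *
p=bot.camera_params("side"); g=lambda L:[(350+(x+.5)/6-.5,110+(y+.5)/6-.5) for x,y in L]
def an(B):
    v=B[1]-B[0]; return np.degrees(np.arctan2(v[1],v[0])).round(1),(B[:,:2]-C).round(4).tolist()
print(an(atz(p,g([(462,313),(286,305)]),.146)),an(atz(p,g([(463,257),(290,253)]),.165)),an(atz(p,g([(466,241),(297,238)]),.165)))
p=bot.camera_params("wrist"); g=lambda L:[(215+(x+.5)/5-.5,170+(y+.5)/5-.5) for x,y in L]
print(an(atz(p,g([(262,366),(565,350)]),.146)),an(atz(p,g([(245,425),(460,408)]),.1645)),an(atz(p,g([(242,480),(380,477)]),.165)))
D=atz(p,g([(410,157),(511,176),(593,231),(643,311),(655,403),(295,554)]),.141)[:,:2]
A=np.c_[2*D,np.ones(len(D))]; s=np.linalg.lstsq(A,(D**2).sum(1),rcond=None)[0]; c=s[:2]; print(c,np.degrees(np.arctan2(*(D-c).T[::-1])).round(1))
E
```

```text
(np.float64(0.7), [[-0.0266, 0.0065], [0.0264, 0.0071]]) (np.float64(2.5), [[-0.0246, 0.0026], [0.027, 0.0049]]) (np.float64(3.0), [[-0.0258, -0.0048], [0.0248, -0.0021]])
(np.float64(6.9), [[-0.0275, 0.0051], [0.0211, 0.011]]) (np.float64(8.6), [[-0.0269, 0.0034], [0.0053, 0.0083]]) (np.float64(5.2), [[-0.0271, -0.0055], [-0.0062, -0.0036]])
[0.46390834 0.02117987] [  94.9   70.6   46.8   22.9   -1.6 -121.5]
```

```bash
cat >>h.py <<'E'
from scipy.optimize import minimize
def barfit(cam,file,phi0,show=None):
    im=cv2.imread(file); p=bot.camera_params(cam)
    uv=proj(p,[C[0],C[1],.155])[0]; x0,y0=[int(a) for a in uv-25]; S=8
    cr=cv2.resize(im[y0:y0+50,x0:x0+50],None,fx=S,fy=S,interpolation=cv2.INTER_CUBIC).astype(int)
    b,g,r=cr[...,0],cr[...,1],cr[...,2]
    def hull(t,dx,dy,shape,x=(-26,26)):
        t=np.radians(t);u=np.array([np.cos(t),np.sin(t)]);n=np.array([-u[1],u[0]])
        X=[[*(C+[dx/1e3,dy/1e3]+(a*u+s*n)/1e3),z] for a in x for s in(-6,6) for z in(.145,.165)]
        q=((proj(p,X)-[x0,y0]+.5)*S).astype(np.float32); m=np.zeros(shape,np.uint8); cv2.fillConvexPoly(m,cv2.convexHull(q).astype(int),1); return m
    near=hull(phi0,0,0,cr.shape[:2]); near=cv2.dilate(near,np.ones((41,41)))
    M=((r-b>35)&(near>0)).astype(np.uint8)
    M=cv2.morphologyEx(M,cv2.MORPH_CLOSE,np.ones((25,25)))
    cost=lambda v:-( (hull(*v,M.shape)&M).sum()/max(1,(hull(*v,M.shape)|M).sum()))
    best=min((minimize(cost,[t,0,0],method="Nelder-Mead",options=dict(initial_simplex=[[t,0,0],[t+5,0,0],[t,2,0],[t,0,2]],xatol=.05,fatol=1e-5)) for t in phi0+np.array([-10,-5,0,5,10.])),key=lambda q:q.fun)
    print(cam,file,"angle,dx,dy",best.x.round(2),"IoU",round(-best.fun,3))
    if show:
        o=cr.clip(0,255).astype(np.uint8).copy()
        for mm,c in((hull(*best.x,M.shape),(0,255,0)),(M,(255,0,255))):
            cs,_=cv2.findContours(mm,cv2.RETR_EXTERNAL,cv2.CHAIN_APPROX_NONE); cv2.drawContours(o,cs,-1,c,1)
        cv2.imwrite("pics/"+show+".png",o)
        return o
E
python3 - <<'E'
from h import *
a=barfit("top","pics/top0.png",67,"f1");b=barfit("side","pics/side0.png",67,"f2");c=barfit("side","pics/side_11.png",3,"f3")
cv2.imwrite("pics/f.png",cv2.resize(np.hstack([a,b,c]),(798,266)))
E
```

```text
top pics/top0.png angle,dx,dy [64.23  0.22 -1.36] IoU 0.888
side pics/side0.png angle,dx,dy [65.1  -0.1  -1.55] IoU 0.824
side pics/side_11.png angle,dx,dy [7.85 0.09 0.86] IoU 0.804
```

View pics/f.png

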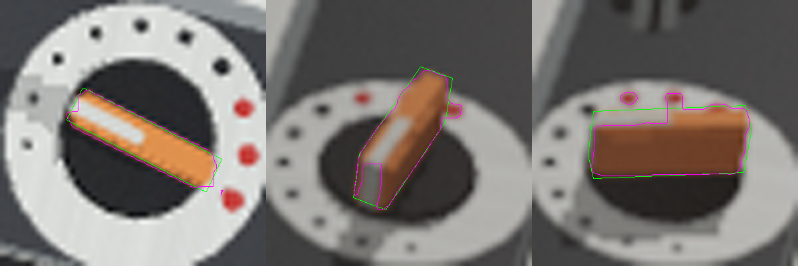

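carry_out(plan=[{"gripper": 0,"travel": [0,5,0],"spin": 0},{"gripper": 0,"travel": [0,6,0],"spin": 0},{"gripper": 0,"travel": [0,6,0],"spin": 0},{"gripper": 0,"travel": [-1,6,0],"spin": 0},{"gripper": 0,"travel": [0,0,0],"spin": 0}])

```text
clock: 7.95
position: [0.4681, 0.2911, 0.2449]
orientation: [-3.12, -0.017, 1.625]
ft_force: [-0.6, 0.5, -0.7]
gripper_width: 0.0
```

```bash
python3 - <<'E'
from h import *
status()
for c in("top","side","wrist"): save(c+"12",bot.camera(c))
w=cv2.imread("pics/top12.png"); cv2.imwrite("pics/tc12.png",cv2.resize(w[250:350,290:420],None,fx=6,fy=6,interpolation=cv2.INTER_CUBIC)[:600])
E
```

```text
t7.95 P [0.4681 0.2911 0.2449] phi_tool 3.1 along 16.9 off 270.9 F [-0.6  0.5 -0.7]
```

View pics/tc12.png

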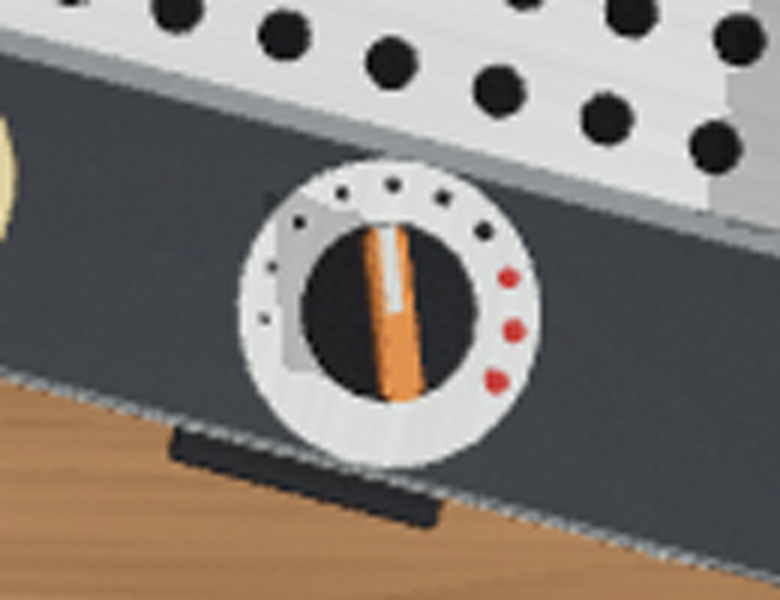

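View pics/wrist12.png

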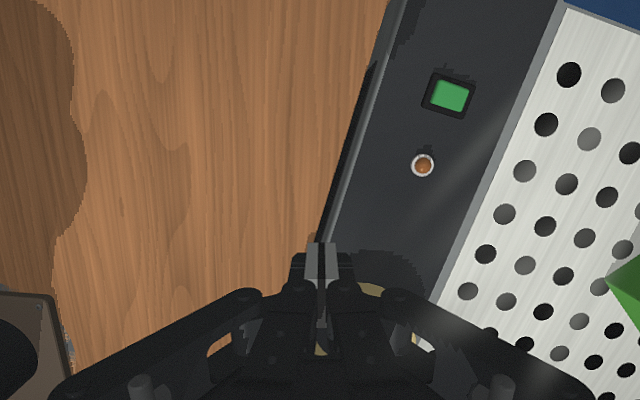

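```bash
python3 - <<'E'
from h import *
a=barfit("top","pics/top12.png",4,"g1");b=barfit("side","pics/side12.png",4,"g2")
def orange_axis(file,crop,z=.165):
    im=cv2.imread(file); p=bot.camera_params("top"); S=8;x0,y0=crop
    cr=cv2.resize(im[y0:y0+50,x0:x0+50],None,fx=S,fy=S,interpolation=cv2.INTER_CUBIC).astype(int)
    # bar top (orange bright or white line) inside the black skirt
    pts=atz(p,[[x0+(i+.5)/S-.5,y0+(j+.5)/S-.5] for j in range(400) for i in range(400)],z).reshape(400,400,3)
    d=np.hypot(*(np.moveaxis(pts[...,:2],2,0)-C[:,None,None])); 
    m=(d<.0245)&(cr[...,2]>120)
    q=pts[m][:,:2]; w,V=np.linalg.eigh(np.cov(q.T)); v=V[:,1]; v=v if v[0]>0 else -v
    print(file,"axis",np.degrees(np.arctan2(v[1],v[0])).round(1),"mean",((q.mean(0)-C)*1e3).round(1),"n",m.sum())
orange_axis("pics/top0.png",(330,277));orange_axis("pics/top12.png",(330,277))
# table yaw from strip front edge in top pic
p=bot.camera_params("top");f=lambda L:[(290+(x+.5)/6-.5,250+(y+.5)/6-.5) for x,y in L]
B=atz(p,f([(779,578),(5,373)]),.14);v=B[1]-B[0];print("strip dir",np.degrees(np.arctan2(v[1],v[0])))
cv2.imwrite("pics/g.png",np.hstack([a,b]))
E
```

```text
top pics/top12.png angle,dx,dy [ 6.84  0.05 -0.69] IoU 0.939
side pics/side12.png angle,dx,dy [ 84.51  17.95 -16.82] IoU 0.359
pics/top0.png axis 65.0 mean [ 0.4 -0.3] n 12122
pics/top12.png axis 6.8 mean [-0.  -0.3] n 12367
strip dir 76.87475329478147
```

View pics/g.png

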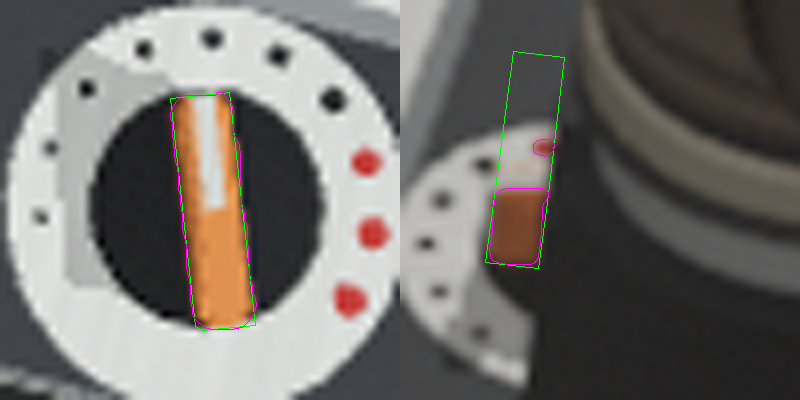

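carry_out(plan=[{"gripper": 0,"travel": [0.8,-6,0],"spin": -0.1},{"gripper": 0,"travel": [0.8,-6,0],"spin": -0.1},{"gripper": 0,"travel": [0,-6,0],"spin": -0.1},{"gripper": 0,"travel": [0,-5.5,0],"spin": 0},{"gripper": 0,"travel": [0,0,0],"spin": 0}])

```text
clock: 8.72
position: [0.4845, 0.0384, 0.2439]
orientation: [-3.122, -0.014, 1.3]
ft_force: [-0.1, 0.7, 0.6]
gripper_width: -0.0002
```

```bash
python3 - <<'E'
from h import *
status(); tgt(6.8,d=28,lead=14)
E
```

```text
t8.72 P [0.4845 0.0384 0.2439] phi_tool -15.5 along 12.8 off 23.0 F [-0.1  0.7  0.6]
phi 6.8 goal [0.4845 0.0501] shift cm [0.01 1.17] dz -7.39 spin 0.145
```

carry_out(plan=[{"gripper": 0,"travel": [0,1.3,0],"spin": 0},{"gripper": 0,"travel": [0,0,-2],"spin": 0},{"gripper": 0,"travel": [0,0,-2.5],"spin": 0},{"gripper": 0,"travel": [0,0,-2],"spin": 0},{"gripper": 0,"travel": [0,0,-0.7],"spin": 0},{"gripper": 0,"travel": [0,0,0],"spin": 0}])

```text
clock: 9.48
position: [0.4837, 0.0573, 0.1703]
orientation: [-3.122, -0.017, 1.302]
ft_force: [0.7, -0.6, 0.2]
gripper_width: -0.0001
```

```bash
python3 - <<'E'
from h import *
look(13)
for f in(6,0,-8,-15,-22): tgt(f,d=17.5)
E
```

```text
t9.47 P [0.4837 0.0573 0.1703] phi_tool -15.4 along 7.1 off 40.9 F [ 0.7 -0.6  0.2]
phi 6 goal [0.4861 0.0394] shift cm [ 0.21 -1.78] dz -0.07 spin 0.303
phi 0 goal [0.488  0.0372] shift cm [ 0.4 -2. ] dz -0.07 spin 0.199
phi -8 goal [0.4902 0.034 ] shift cm [ 0.63 -2.32] dz -0.07 spin 0.059
phi -15 goal [0.4918 0.0309] shift cm [ 0.78 -2.63] dz -0.07 spin -0.063
phi -22 goal [0.493  0.0277] shift cm [ 0.9  -2.95] dz -0.07 spin -0.185
```

View pics/wc13.png

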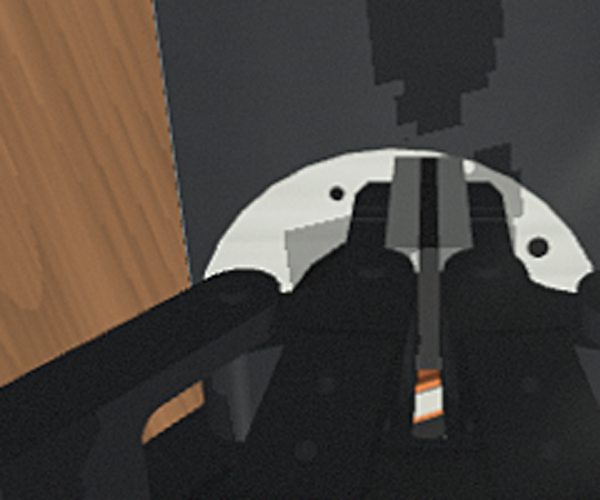

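carry_out(plan=[{"gripper": 0,"travel": [0.3,-1,0],"spin": 0},{"gripper": 0,"travel": [0.2,-0.8,0],"spin": 0},{"gripper": 0,"travel": [0.1,-0.4,0],"spin": 0},{"gripper": 0,"travel": [0,0,0],"spin": 0}])

```text
clock: 10.02
position: [0.4914, 0.0348, 0.1729]
orientation: [-3.125, -0.021, 1.301]
ft_force: [-0.4, 3.3, -0.7]
gripper_width: -0.0001
```

```bash
python3 - <<'E'
from h import *
look(14)
for f in(0,-8,-15,-22): tgt(f,d=17.5)
E
```

```text
t10.03 P [0.4914 0.0348 0.1729] phi_tool -15.5 along 20.4 off 21.3 F [-0.4  3.3 -0.7]
phi 0 goal [0.488  0.0372] shift cm [-0.33  0.24] dz -0.29 spin 0.2
phi -8 goal [0.4902 0.034 ] shift cm [-0.11 -0.09] dz -0.29 spin 0.06
phi -15 goal [0.4918 0.0309] shift cm [ 0.04 -0.39] dz -0.29 spin -0.062
phi -22 goal [0.493  0.0277] shift cm [ 0.16 -0.72] dz -0.29 spin -0.184
```

View pics/wc14.png

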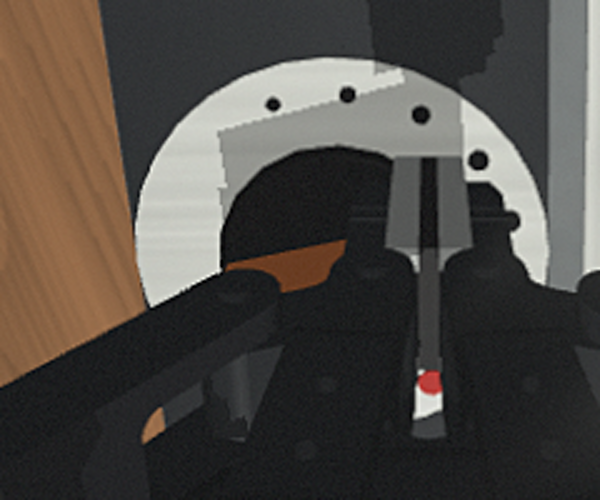

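carry_out(plan=[{"gripper": 0,"travel": [0.1,-0.6,-0.2],"spin": 0},{"gripper": 0,"travel": [0,0,0],"spin": 0}])

```text
clock: 10.32
position: [0.4929, 0.0295, 0.1719]
orientation: [-3.127, -0.023, 1.302]
ft_force: [0.3, -1.3, -0.3]
gripper_width: 0.0003
```

```bash
python3 - <<'E'
from h import *
look(15)
for f in(-8,-15,-22): tgt(f,d=17.5)
E
```

```text
t10.32 P [0.4929 0.0295 0.1719] phi_tool -15.4 along 23.3 off 16.6 F [ 0.3 -1.3 -0.3]
phi -8 goal [0.4902 0.034 ] shift cm [-0.27  0.43] dz -0.2 spin 0.06
phi -15 goal [0.4918 0.0309] shift cm [-0.11  0.12] dz -0.2 spin -0.062
phi -22 goal [0.493  0.0277] shift cm [ 0.01 -0.2 ] dz -0.2 spin -0.184
```

View pics/wc15.png

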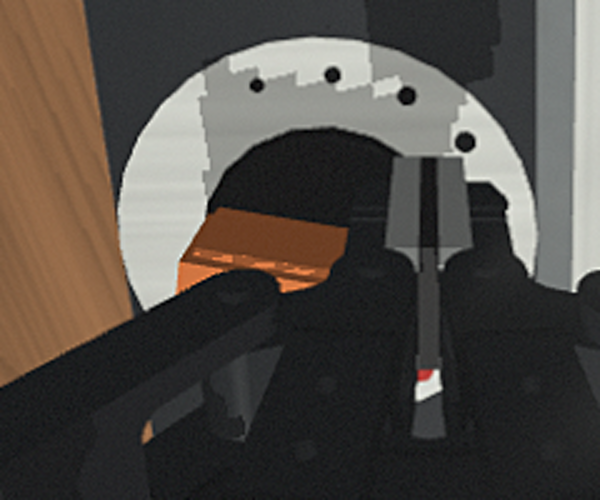

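carry_out(plan=[{"gripper": 0,"travel": [0,0.8,0],"spin": 0},{"gripper": 0,"travel": [0,0.8,1],"spin": 0},{"gripper": 0,"travel": [0,0.5,4],"spin": 0},{"gripper": 0,"travel": [0,4,4],"spin": 0},{"gripper": 0,"travel": [0,6,0],"spin": 0},{"gripper": 0,"travel": [0,6,0],"spin": 0},{"gripper": 0,"travel": [-1,6,0],"spin": 0},{"gripper": 0,"travel": [0,0,0],"spin": 0}])

```text
clock: 11.38
position: [0.482, 0.2806, 0.2712]
orientation: [-3.135, -0.026, 1.302]
ft_force: [-0.4, -1.1, 0.0]
gripper_width: -0.0004
```

```bash
python3 - <<'E'
from h import *
status()
for c in("top","side"): save(c+"16",bot.camera(c))
a=barfit("top","pics/top16.png",-24,"k1")
w=cv2.imread("pics/top16.png"); cv2.imwrite("pics/tc16.png",cv2.resize(w[250:350,290:420],None,fx=6,fy=6,interpolation=cv2.INTER_CUBIC)[:600])
bot.camera("top")
for n in("tape_roll_center","foam_sample_center","sanding_block_center"):
    print(n,[ (round(r["conf"],2),np.round(r["position"],1)) for r in bot.trace("top",n)[:1]])
d=np.abs(cv2.imread("pics/top0.png").astype(int)-w).max(2); print("changed px: block",(d[175:250,365:412]>40).sum(),"foam",(d[105:180,210:285]>40).sum())
E
```

```text
t11.38 P [0.482  0.2806 0.2712] phi_tool -15.4 along -53.9 off 255.8 F [-0.4 -1.1  0. ]
top pics/top16.png angle,dx,dy [-25.14  -0.25  -0.42] IoU 0.937
tape_roll_center [(0.84, array([248.8, 275.3]))]
foam_sample_center [(0.6, array([244.6, 144.5]))]
sanding_block_center [(0.9, array([389.6, 211.9]))]
changed px: block 0 foam 0
```

View pics/tc16.png

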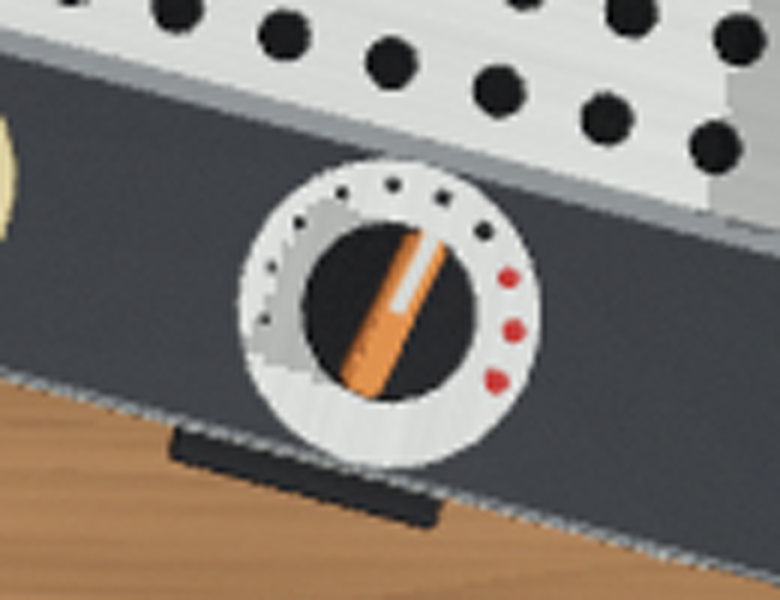

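View pics/top16.png

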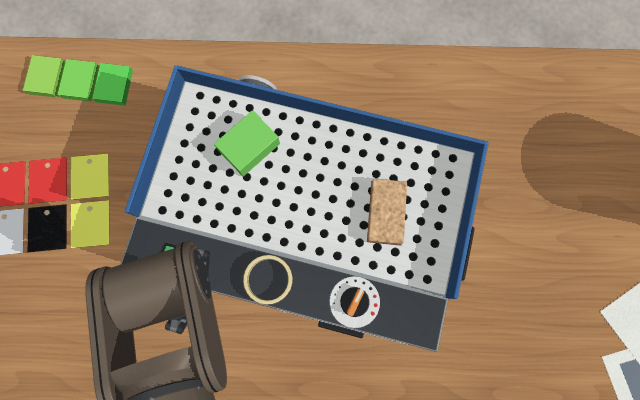

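```bash
python3 - <<'E'
from h import *
a=cv2.imread("pics/top0.png").astype(int);b=cv2.imread("pics/top16.png").astype(int);d=np.abs(a-b).max(2)
print("roll changed px",(d[250:310,238:298]>40).sum())
bot.job_done(); print(bot.observe()["clock"])
E
```

```text
roll changed px 0
the job is handed in; nothing more can be done
the job is handed in; nothing more can be done
```

I turned the dial clockwise from the 2nd dot to the 6th, four clicks, and handed the job in at about 11.5 s of the 48 s. I pushed only the left cheek near its white end with the shut fingertips and never pinched the bar.

**Last checks:**
- **Dial:** in a clear top view after the fingers had withdrawn, the bar stood at -25.1°. I measured the 6th dot at -25.2°, so it rests in its click.
- **Loose things:** the sanding block, foam sample and tape roll showed no changed pixels against the first picture. The trained network's tape-roll position differed by about 4 px between the two pictures. I put that down to noise.

**What disagreed:**
- **At the start:** the bar stood at 65°, about 6° clockwise of the 2nd dot (70.7°). The measured turn is therefore about 90°, not 96°. I took the 2nd dot as the starting click because it was clearly the nearest.
- **During the job:** after the third click the bar first stopped about 8° short of the 5th dot. The next push carried it on, and it then snapped into the 6th.

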